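# Lay out the measuring station

## Task

Lay out the measuring station: stand the tall cassette in the middle of the dark mat, square with its edges, and stack the low cassette squarely on top of it, sides in line; lay the brass tin flat on the bench in front of the mat (on the robot's side), centred on its front edge with a gap of about 2 cm between tin and mat; and stand the vial upright on the green sheet midway between the two petri dishes. Let go of everything and do not shift the dishes, the timer or the tape roll.

Things in the scene. Friction and masses are not known exactly. Their poses are not given: they have to be found in the camera images.
- tall_cassette: tall cuvette cassette to be moved: closed solid box, light blue below (much of its height), grey lid on top, small grey catch on one side; 47 (x) x 53 (y) x 50 mm high, flat lid that does not open. Origin at the centre of its underside, z up. Grasp it across the 47 mm (fingers closing along its x). Stands upright on the bench top (z = 0) at the start.
- low_cassette: low cuvette cassette to be moved: same look and plan, 47 (x) x 53 (y) mm, but 35 mm high, with only a thin band of light blue below the grey lid. Closed, solid, flat lid. Origin at the centre of its underside, z up. Grasp it across the 47 mm (along its x). Stands upright on the bench top at the start.
- tin: small round brass tin to be moved, 41 mm in diameter, 10 mm high, lying flat on the bench top. Origin at the centre of its underside, z up.
- vial: clear glass vial with white screw cap and pale violet filling, to be moved: 23 mm in diameter, 50 mm high, standing upright. Origin at the centre of its underside, z up.
- mat: square dark rubber mat, 80 x 80 x 3 mm, fixed to the bench. Origin at the centre of its underside; its top is 3 mm above. x and y along its edges; its front edge (the robot's side) is at x = -40 mm in its own frame. Turned by up to 0.3 rad either way.
- sheet: green rectangular sheet, 104 (x) x 270 (y) x 2 mm, fixed to the bench, to the left or the right of the mat, a petri dish standing near each end of it. Origin at the centre of its underside, which is midway between the two dishes; its top is 2 mm above. y runs along its length.
- left_dish: clear white petri dish with lid, 90 mm in diameter, 16 mm high, loose, standing on the left (+y) end of the green sheet, its centre 85 mm from the sheet's middle. Origin at the centre of its underside. Not to be shifted.
- right_dish: clear white petri dish with lid, 89 mm in diameter, 16 mm high, loose, standing on the right (-y) end of the green sheet, its centre 85 mm from the sheet's middle. Origin at the centre of its underside. Not to be shifted.
- timer: bystander: white bench timer with coloured buttons, 66 x 66 x 20 mm, loose on the bench top. Origin at the centre of its underside.
- tape_roll: bystander: roll of yellowish masking tape lying flat, 68 mm in diameter, 18 mm high, loose on the bench top. Origin at the centre of its underside.
There are look-alikes about, which are no part of the job. Leave any grey or pink look-alike of the tin alone.

How it is judged (in metres and radians):
At the end, for the whole second after the job is handed in: Tall cassette upright on the mat, within 15 mm and 0.17 rad of centred and square; low one likewise on it within 10 mm; tin flat on the bench, 5 to 35 mm before the mat's front edge, within 15 mm of its middle; vial upright on the sheet within 12 mm of its centre; all at rest (horizontal distance between tall_cassette and mat below 0.015 m and z of tall_cassette in the frame of mat between 0.0005 and 0.006 m and (angle between the x axis of tall_cassette and the x axis of mat, either way round below 0.17 rad or angle between the y axis of tall_cassette and the x axis of mat, either way round below 0.17 rad) and horizontal distance between low_cassette and tall_cassette below 0.01 m and z of low_cassette in the frame of tall_cassette between 0.046 and 0.054 m and (angle between the x axis of low_cassette and the x axis of tall_cassette, either way round below 0.17 rad or angle between the y axis of low_cassette and the x axis of tall_cassette, either way round below 0.17 rad) and x of tin in the frame of mat between -0.0955 and -0.0655 m and y of tin in the frame of mat between -0.015 and 0.015 m and height (world z) of tin between -0.004 and 0.004 m and horizontal distance between vial and sheet below 0.012 m and z of vial in the frame of sheet between -0.001 and 0.005 m and linear speed of each of tall_cassette, low_cassette, tin, vial below 0.02 m/s and angle between each of tall_cassette, low_cassette, tin, vial's own z axis and vertical below 0.08 rad); the robot touches nothing.
It fails at once if the left petri dish is shifted (distance of left_dish from where it was at the start of the episode above 0.012 m).
It fails at once if the right petri dish is shifted (distance of right_dish from where it was at the start of the episode above 0.012 m).
It fails at once if the timer is shifted (distance of timer from where it was at the start of the episode above 0.015 m).
It fails at once if the tape roll is shifted (distance of tape_roll from where it was at the start of the episode above 0.015 m).
It also fails if it takes over 99 s, if anything falls off the work surface, if the arm or the gripper's body presses on something with over 40 N, if the wrist force passes 120 N, or if a joint passes its speed limit or range.

## Robot

A 6-joint arm with a two-finger parallel gripper is mounted at the origin on a cart in front of the work surface, level with it; the furniture and walls round the work are solid. World frame = base frame: x ahead of the robot, y to its left, z up, the work surface at z = 0. Lengths are in mm, angles in rad, forces in N, time in s.
With the tool pointing down it reaches from about 300 to 775 mm from the base axis. Payload 14.6 kg.
Tool frame: the origin (TCP) lies on the centre line of the jaws, within the pads' length; the fingertips stand 8 mm ahead of it and the grasp point (between the pads) lies 11 mm behind it; z points along the fingers, y is the line along which they close (so a half turn about z gives the same grasp; the last joint's range is limited). The gripper opens to 94 mm and grips with 3 to 60 N. Pads are 16 mm wide; open, the fingers measure 119 mm over their backs; the gripper's body (75 mm by 177 mm) begins 78 mm behind the grasp point.
Start: joints at [-1.368, 0.3, 1.521, -0, 1.321, -0.067], TCP at [146.59, -530.095, 213.446] pointing down, gripper open.
Joint ranges: [-3.03, 3.03], [-0.79, 2.21], [0.23, 2.52], [-1.04, 4.18], [0, 3.07], [-2.55, 2.55]. Speed limits (rad/s): [2.22, 2.22, 2.57, 3.14, 3.14, 3.14].

## Interface

Orientations are given as [roll, pitch, yaw] about the fixed x, y, z axes, in that order (R = Rz(yaw) Ry(pitch) Rx(roll)).
In Python, from cell import manip gives the robot as it stands.
- The arm moves only by the tool jog_arm, never from a script. Its argument "rows" is one flat list of numbers, 7 for each row, row after row: the shift along the world's x, y, z in cm, then the turn, a rotation vector about the world's x, y, z in rad, then the closure, from 0 (fully open) to 1 (shut). In form: [dx, dy, dz, rx, ry, rz, fingers, dx, dy, dz, rx, ry, rz, fingers, ...]. A call has 1 to 20 rows; each row shifts and turns the commanded pose from where the row before left it; what a row does not reach is not made up. A row lasts 1/12 s, in which the tool goes at most 41.7 mm and 7.16 degrees, less where a joint would pass 70% of its speed; a pose out of reach is approached as far as the arm can. A call with a gripper value outside its range is refused whole. The fingers move at their own pace and stop on an object; "newtons" is the grip in N (left out, the last holds). Time passes only in rows, so rows that do not move let the fingers close. It gives the time, the measured TCP pose, the force, the opening and the grip force at its end, in the units of the state.
- manip.read_state(): the state, without advancing time (a new reading comes with each control period).
- manip.camera(name): name is "scene" or "top"; returns (picture, depth): 420x560x3 uint8, blue, green, red; 420x560 float32, mm along the optical axis (not along the pixel's ray), 0 where there is no reading.
- manip.camera_model(name): a dict with "K" (3x3 intrinsics, pixels), "k1" (the pictures are not rectified: a ray, as slopes to the right and down, at radius r is drawn at 1 + k1 r^2 times it, then the intrinsics apply), "R" (3x3) and "t" (3): a world point X has camera coordinates R X + t. Camera axes: x right, y down, z forward; pixel columns grow to the right and rows downward; lengths in mm; the calibration is good to about 2 mm. A picture is of the moment at which its call begins. camera_model takes no time and is no camera call.
- manip.sign_off(): hands the job in; it is judged then, once.
The state is a dict: "clock": time; "joints": joint angles; "qd": joint speeds; "effort": joint torques, N m; "eef_pos": TCP position; "eef_rot": TCP orientation; "wrist_force": force on the tool from outside, world axes, zero at the start; "moment": the same for the moment, N m; "finger_gap": finger opening in mm; "finger_force": force on a finger pad.
Only numpy, scipy, OpenCV 4.12 (cv2) and the standard library are available. Lean on these libraries where they do the work, as an engineer would, in place of code of your own. Each camera call takes 0.05 s, during which the arm holds its last target. There are 200 camera calls.

## Working session

There is one attempt and no reset: what is moved stays moved. The work goes in short steps, Python scripts to look and compute and a tool call to move; the robot and the scene stay as the last step left them, time stands still between calls to the robot, and variables do not carry over. Pictures are saved under pics/ and viewed, at most 14 in all, crops included, and the job is handed in when it is done.

Besides the shell and the picture viewer there is one more tool, called after "Call:" as a command line: name --argument value ..., lists and objects as JSON in quotes. jog_arm: Moves the arm, as the interface text tells. Its arguments: {"type":"object","properties":{"rows":{"type":"array"},"newtons":{"type":"number"}},"required":["rows"]}

```bash
mkdir -p pics; ls; cat > h.py <<'E'
import numpy as np, cv2
from cell import manip
def grab(n):
    im,d=manip.camera(n); return im,d,manip.camera_model(n)
def world(m,d=None,z=None,uv=None):
    """uv Nx2 pixels -> world points, by depth image d or on plane z"""
    K,k1=np.array(m["K"]),m["k1"];R=np.array(m["R"]);t=np.array(m["t"]).ravel()
    uv=np.atleast_2d(np.array(uv,float))
    s=cv2.undistortPoints(uv[:,None],K,np.array([k1,0,0,0.]),).reshape(-1,2)
    ray=np.c_[s,np.ones(len(s))]
    c=-R.T@t
    if d is not None:
        zz=d[uv[:,1].astype(int),uv[:,0].astype(int)]
        return (ray*zz[:,None]-t)@R
    w=ray@R
    return c+w*((z-c[2])/w[:,2])[:,None]
def pix(m,X):
    return cv2.projectPoints(np.atleast_2d(np.array(X,float)),np.array(m["R"],float),np.array(m["t"],float),np.array(m["K"],float),np.array([m["k1"],0,0,0.]))[0].reshape(-1,2)
E
python3 - <<'E'
from h import *
for n in("top","scene"):
    im,d,m=grab(n); np.savez(f"/tmp/{n}.npz",im=im,d=d); cv2.imwrite(f"pics/{n}0.png",cv2.resize(im,(800,600),interpolation=2))
    print(n,m)
print(manip.read_state())
E
```

```text
pics
top {'K': array([[430.1833319 ,   0.        , 276.56396754],
       [  0.        , 430.1833319 , 214.16386922],
       [  0.        ,   0.        ,   1.        ]]), 'k1': 0.0148577876144531, 'R': array([[ 0.01431029, -0.99988611, -0.00479339],
       [-0.99234583, -0.01361398, -0.1227372 ],
       [ 0.12265796,  0.00651311, -0.99242763]]), 't': array([  9.73755154, 505.04173655, 948.99178753])}
scene {'K': array([[388.17298631,   0.        , 279.5171141 ],
       [  0.        , 388.17298631, 199.00564728],
       [  0.        ,   0.        ,   1.        ]]), 'k1': -0.06123271723393043, 'R': array([[ 0.86118477, -0.50790286, -0.01988649],
       [-0.35516074, -0.57328934, -0.73837672],
       [ 0.36362294,  0.64294169, -0.6740952 ]]), 't': array([-432.56615369,  218.669347  ,  703.03315396])}
{'clock': 0.1, 'joints': array([-1.36762224e+00,  3.00427393e-01,  1.52152929e+00,  4.39135940e-06,
        1.32069010e+00, -6.65974142e-02]), 'qd': array([ 0.00132952, -0.00315009, -0.00054141, -0.0012027 , -0.00020427,
        0.00060235]), 'effort': array([ 9.22985819e-04, -5.32644224e+01, -3.53283870e+01,  7.09332875e-02,
        2.35018943e-02, -6.46865396e-05]), 'eef_pos': array([ 146.53437293, -529.88230769,  212.9322055 ]), 'eef_rot': array([-3.14054115e+00, -7.43943865e-05,  2.69770373e-01]), 'wrist_force': array([ 0.48888477, -0.00610132,  0.07034749]), 'moment': array([-0.02259526, -0.00768033,  0.01400767]), 'finger_force': 0.0, 'finger_gap': 93.87136494071417}
```

View pics/top0.png

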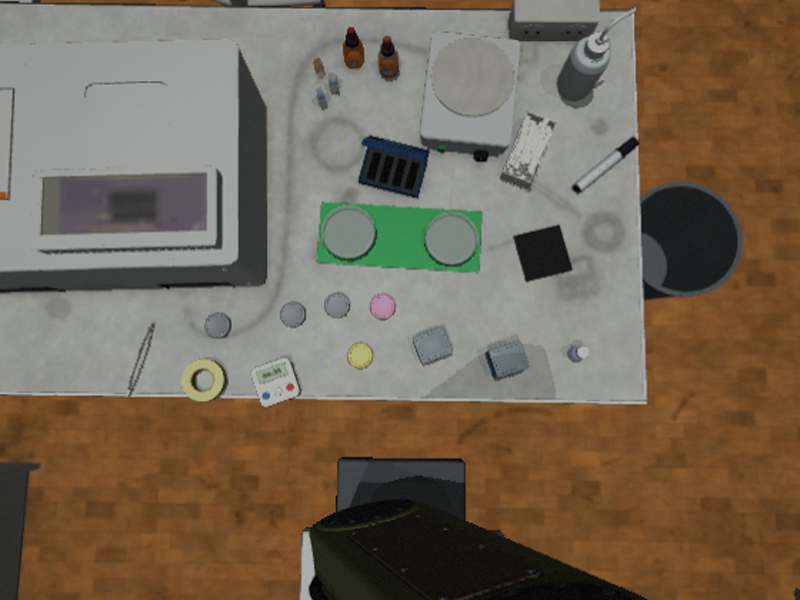

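View pics/scene0.png

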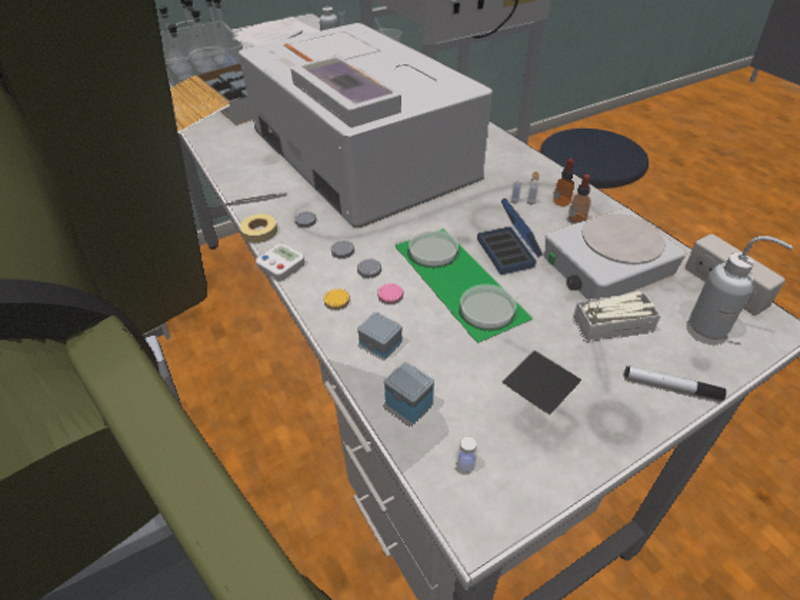

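Top view (800-wide pixels): mat (543,252), sheet (400,237), brass tin (360,355), low cassette (433,345), tall cassette (506,358), vial (578,352). The scene view agrees: the taller box is the one nearer the vial.

```bash
cat >> h.py <<'E'
def cloud(im,d,m):
    v,u=np.mgrid[0:420,0:560]; P=world(m,d,uv=np.c_[u.ravel(),v.ravel()]); P[d.ravel()==0]=np.nan
    return P.reshape(420,560,3)
def rect(Q):
    Q=np.asarray(Q,np.float32)[:,:2]; (c,s,a)=cv2.minAreaRect(Q)
    return np.round(c,1),np.round(s,1),round(np.radians(a)%(np.pi/2),3)
def near(P,c800,r=30):
    u,v=np.array(c800)*.7; V,U=np.mgrid[0:420,0:560]; return (abs(U-u)<r)&(abs(V-v)<r)
E
python3 - <<'E'
from h import *
for n in("top","scene"):
    f=np.load(f"/tmp/{n}.npz");im,d=f["im"],f["d"];m=manip.camera_model(n);P=cloud(im,d,m);b,g,r=[im[...,i].astype(int) for i in range(3)]
    pts=dict(mat=(543,252),sheet=(400,237),tin=(360,355),low=(433,345),tall=(506,358),vial=(578,352)) if n=="top" else dict(mat=(541,382),sheet=(465,285),tin=(337,298),low=(381,335),tall=(409,390),vial=(467,455))
    big=lambda M:(lambda L,S:L==1+np.argmax(S[1:,4]))(*cv2.connectedComponentsWithStats(M.astype(np.uint8))[1:3])
    Z=P[...,2]
    for k,c in pts.items():
        N=near(P,c,75 if k=="sheet" else 28)
        M={"mat":N&(im.max(2)<70),"sheet":N&(g>r+40)&(g>b+30),"tin":N&(r>b+40)&(abs(r-g)<120),"low":N&(Z>27)&(Z<45),"tall":N&(Z>42)&(Z<62),"vial":N&(Z>38)}[k]
        if M.sum()<5: print(n,k,"none");continue
        M=big(M); Q=P[M];Q=Q[np.isfinite(Q[:,0])]
        zt={"mat":3,"sheet":2,"tin":10,"low":35,"tall":50,"vial":50}[k]
        v,u=np.nonzero(M); W=world(m,z=zt,uv=np.c_[u,v])
        print(n,k,M.sum(),"depth",rect(Q),"z%.1f"%np.median(Q[:,2]),"plane",rect(W),"mean",W[:,:2].mean(0).round(1))
E
python3 - <<'E'
import cv2,numpy as np
a=np.load("/tmp/top.npz")["im"][215:280,230:430]; cv2.imwrite("pics/c1.png",cv2.resize(a,(800,260),interpolation=cv2.INTER_CUBIC))
E
```

```text
Traceback (most recent call last):
  File "h.py", line 23, in rect
    Q=np.asarray(Q,np.float32)[:,:2]; (c,s,a)=cv2.minAreaRect(Q)
                                              ~~~~~~~~~~~~~~~^^^
cv2.error: OpenCV(4.12.0) /io/opencv/modules/imgproc/src/convhull.cpp:143: error: (-215:Assertion failed) total >= 0 && (depth == CV_32F || depth == CV_32S) in function 'convexHull'
```

View pics/c1.png

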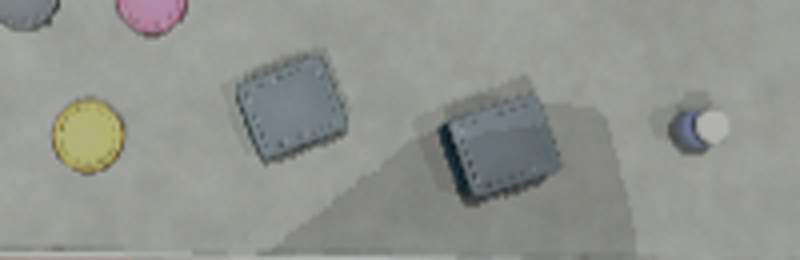

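The crop shows both lids cleanly: low at crop (292,108) and tall at (505,145), with some dark side visible to the tall one's left. The vial cap is at (713,126).

```bash
sed -i 's/Q=np.asarray(Q,np.float32)\[:,:2\]/Q=np.ascontiguousarray(np.asarray(Q)[:,:2],np.float32)/' h.py
cat > meas.py <<'E'
from h import *
import sys
def run(n,im,d,pts):
    m=manip.camera_model(n);P=cloud(im,d,m);b,g,r=[im[...,i].astype(int) for i in range(3)]
    big=lambda M:(lambda L,S:L==1+np.argmax(S[1:,4]))(*cv2.connectedComponentsWithStats(M.astype(np.uint8))[1:3])
    Z=P[...,2]
    for k,c in pts.items():
        N=near(P,c,75 if k=="sheet" else 28)
        M={"mat":N&(im.max(2)<70),"sheet":N&(g>r+40)&(g>b+30),"tin":N&(r>b+40)&(abs(r-g)<120),"low":N&(Z>27)&(Z<45),"tall":N&(Z>42)&(Z<62),"vial":N&(Z>38)}[k]
        if M.sum()<5: print(n,k,"none");continue
        M=big(M); Q=P[M];Q=Q[np.isfinite(Q[:,0])]
        zt={"mat":3,"sheet":2,"tin":10,"low":35,"tall":50,"vial":50}[k]
        v,u=np.nonzero(M); W=world(m,z=zt,uv=np.c_[u,v])
        print(n,k,M.sum(),"depth",*rect(Q),"z%.1f"%np.median(Q[:,2]),"plane",*rect(W),"mean",W[:,:2].mean(0).round(1))
if __name__=="__main__":
  for n in("top","scene"):
    f=np.load(f"/tmp/{n}.npz")
    run(n,f["im"],f["d"],dict(mat=(543,252),sheet=(400,237),tin=(360,355),low=(433,345),tall=(506,358),vial=(578,352)) if n=="top" else dict(mat=(541,382),sheet=(465,285),tin=(337,298),low=(381,335),tall=(409,390),vial=(467,455)))
E
python3 meas.py
```

```text
top mat 1093 depth [ 601.  -225.5] [79.1 80.5] 0.268 z2.8 plane [ 600.9 -225. ] [78.3 79.6] 0.262 mean [ 600.7 -225.1]
top sheet 2539 depth [625.2  12. ] [269.7 104.9] 1.52 z1.7 plane [625.1  12. ] [269.3 103.3] 1.522 mean [622.8  11.1]
top tin 252 depth [427.3  73.9] [40.4 38.9] 0.802 z9.9 plane [427.   73.6] [39.2 38.9] 0.803 mean [427.1  73.3]
top low 464 depth [443.6 -42.2] [45.3 52.8] 0.39 z34.2 plane [443.3 -42. ] [45.1 52.4] 0.392 mean [443.3 -42.2]
top tall 493 depth [ 422.2 -159.5] [46.5 53.6] 0.31 z50.0 plane [ 422.2 -158.9] [46.1 52.7] 0.312 mean [ 422.6 -158.8]
top vial 65 depth [ 435.7 -273.1] [17.2 18. ] 1.518 z48.7 plane [ 435.6 -272.2] [17.6 17.8] 1.549 mean [ 435.1 -272.2]
scene mat 1195 depth [ 598.7 -227.9] [80.  77.8] 0.251 z2.6 plane [ 598.5 -228.3] [79. 77.] 0.258 mean [ 597.7 -229.8]
scene sheet 1559 depth [624.7  12. ] [275.5 106.6] 1.522 z0.8 plane [622.5   9.5] [268.7 103.8] 1.527 mean [616.   -6.3]
scene tin 194 depth [428.4  75.8] [51.7 39.2] 1.11 z9.2 plane [424.2  68.1] [43.3 40.2] 1.019 mean [424.2  69. ]
scene low 435 depth [442.6 -44.4] [46.6 53.1] 0.415 z34.1 plane [440.2 -47.9] [49.5 55.5] 0.437 mean [440.5 -48.1]
scene tall 612 depth [ 421.5 -161. ] [46.9 53.7] 0.334 z49.8 plane [ 419.7 -163.6] [49.5 55.1] 0.314 mean [ 420.3 -164.1]
scene vial 116 depth [ 434.7 -277.2] [18.5 17.5] 0.375 z47.5 plane [ 432.4 -279.2] [22.2 18.9] 0.492 mean [ 432.1 -279.6]
```

Call:
jog_arm --rows '[1.97,2.64,-0.6,0,0,0.115,0,1.97,2.64,-0.6,0,0,0.115,0,1.97,2.64,-0.6,0,0,0.115,0,1.97,2.64,-0.6,0,0,0.115,0,1.97,2.64,-0.6,0,0,0.115,0,1.97,2.64,-0.6,0,0,0.115,0,1.97,2.64,-0.6,0,0,0.115,0,1.97,2.64,-0.6,0,0,0.115,0,1.97,2.64,-0.6,0,0,0.115,0,1.97,2.64,-0.6,0,0,0.115,0,1.97,2.64,-0.6,0,0,0.115,0,1.97,2.64,-0.6,0,0,0.115,0,1.97,2.64,-0.6,0,0,0.115,0,1.97,2.64,-0.6,0,0,0.115,0,0,0,0,0,0,0,0,0,0,0,0,0,0,0,0,0,0,0,0,0,0]' --newtons 25

```text
clock: 1.52
eef_pos: [422.1, -160.7, 129.4]
eef_rot: [-3.141, -0.0, 1.879]
wrist_force: [0.1, -0.3, 0.1]
finger_gap: 94.2
finger_force: 0.0
```

Call:
jog_arm --rows '[0,0.02,-2.2,0,0,0,0,0,0.02,-2.2,0,0,0,0,0,0.02,-2.2,0,0,0,0,0,0,-2.2,0,0,0,0,0,0,-1.4,0,0,0,0,0,0,-0.6,0,0,0,0,0,0,0,0,0,0,0,0,0,0,0,0,0,1,0,0,0,0,0,0,1,0,0,0,0,0,0,1,0,0,0,0,0,0,1,0,0,0,0,0,0,1,0,0,0,0,0,0,1,0,0,0,0,0,0,1,0,0,0,0,0,0,1]' --newtons 25

```text
clock: 2.77
eef_pos: [422.4, -159.9, 21.5]
eef_rot: [3.141, 0.0, 1.88]
wrist_force: [-1.2, 0.4, 0.5]
finger_gap: 45.1
finger_force: 25.0
```

Call:
jog_arm --rows '[0,0,1,0,0,0,1,0,0,2,0,0,0,1,0,0,2,0,0,0,1,2.2,-0.8,0,0,0,-0.006,1,2.2,-0.8,0,0,0,-0.006,1,2.2,-0.8,0,0,0,-0.006,1,2.2,-0.8,0,0,0,-0.006,1,2.2,-0.8,0,0,0,-0.006,1,2.2,-0.8,0,0,0,-0.006,1,2.2,-0.8,0,0,0,-0.005,1,2.4,-1.0,0,0,0,-0.005,1,0,0,0,0,0,0,1,0,0,0,0,0,0,1,0,0,0,0,0,0,1]'

```text
clock: 3.93
eef_pos: [599.8, -225.6, 71.5]
eef_rot: [-3.141, -0.001, 1.834]
wrist_force: [-0.4, -0.5, 0.1]
finger_gap: 45.4
finger_force: 25.0
```

```bash
python3 - <<'E'
from h import *
from meas import run
im,d,m=grab("scene"); cv2.imwrite("pics/s1.png",im[200:350,280:480].repeat(3,0).repeat(3,1))
M=cloud(im,d,m)
P=M.reshape(-1,3);s=(np.hypot(P[:,0]-600,P[:,1]+226)<60)&(P[:,2]>8)
print(rect(P[s&(P[:,2]<99)&(P[:,2]>60)]),np.nanmin(P[s,2]), manip.read_state()["eef_pos"])
E
```

```text
(array([ 594.8, -237.5]), array([44.1, 65.7]), np.float64(1.257)) 49.47015040053224 [ 599.70422407 -225.57753551   71.68568426]
```

View pics/s1.png

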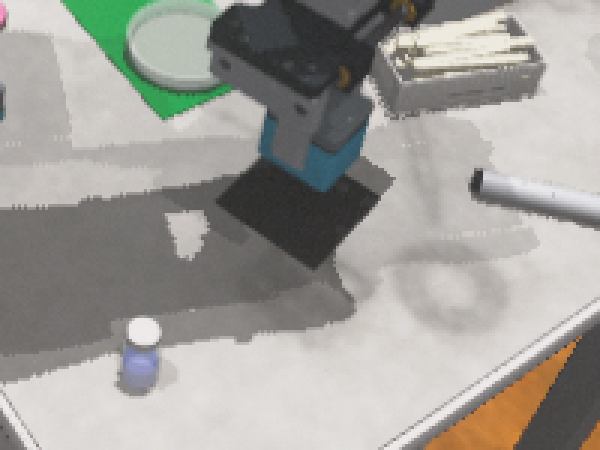

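The tall cassette is held above the mat, with its base clear of it.

Call:
jog_arm --rows '[0.04,0,-1.5,0,0,0,1,0.01,0,-1.5,0,0,0,1,0,0,-0.9,0,0,0,1,0,0,-0.5,0,0,0,1,0,0,-0.27,0,0,0,1,0,0,0,0,0,0,1,0,0,0,0,0,0,1]'

```text
clock: 4.57
eef_pos: [601.1, -226.0, 25.4]
eef_rot: [3.141, 0.001, 1.834]
wrist_force: [0.0, 0.2, -0.1]
finger_gap: 45.2
finger_force: 25.0
```

Call:
jog_arm --rows '[0,0,-0.06,0,0,0,1,0,0,0,0,0,0,1,0,0,0,0,0,0,0,0,0,0,0,0,0,0,0,0,0,0,0,0,0,0,0,0,0,0,0,0,0,0,0,0,0,0,0,0,0,2,0,0,0,0,0,0,4,0,0,0,0,0,0,4,0,0,0,0,-1.9,2.2,1,0,0,0,0,-2.6,3.1,0,0,0,0,0,-2.6,3.1,0,0,0,0.02,0,-2.6,3.1,0,0,0,0.03,0,-2.6,3.1,0,0,0,0.03,0,-3.4,3.7,0,0,0,0.06,0,0,0,0,0,0,0,0,0,0,0,0,0,0,0]'

```text
clock: 6.07
eef_pos: [449.2, -48.3, 134.8]
eef_rot: [3.141, 0.001, 1.976]
wrist_force: [0.8, -0.1, 0.4]
finger_gap: 94.1
finger_force: 0.0
```

```bash
cat > look.py <<'E'
from h import *
import sys
# box fit of lid: x y zlo zhi
x,y,a,b=map(float,sys.argv[1:5])
for n in("top","scene"):
    im,d,m=grab(n);P=cloud(im,d,m).reshape(-1,3)
    s=(np.hypot(P[:,0]-x,P[:,1]-y)<50)&(P[:,2]>a)&(P[:,2]<b)
    print(n,s.sum(),*(rect(P[s]) if s.sum()>4 else ()))
E
python3 look.py 600 -226 46 60;python3 look.py 443 -43 28 42; python3 -c "
from h import *
print(manip.read_state()['eef_pos'],manip.read_state()['eef_rot'])"
```

```text
top 470 [ 599.9 -225. ] [45.9 53.2] 0.285
scene 536 [ 599.6 -227.3] [46.6 52.4] 0.232
top 109 [436.9 -27.2] [44.3 20. ] 0.389
scene 425 [442.4 -44.2] [46.7 54.3] 0.381
[450.42055413 -49.96604041 134.16019779] [3.14139398e+00 2.19541304e-04 1.97249862e+00]
```

Call:
jog_arm --rows '[-0.67,0.65,0,0,0,0,0,0,0,-2.4,0,0,0,0,0,0,-2.4,0,0,0,0,0,0,-2.4,0,0,0,0,0,0,-2.4,0,0,0,0,0,0,-1.6,0,0,0,0,0,0,-0.8,0,0,0,0,0,0,0,0,0,0,0,0,0,0,0,0,0,1,0,0,0,0,0,0,1,0,0,0,0,0,0,1,0,0,0,0,0,0,1,0,0,0,0,0,0,1,0,0,0,0,0,0,1,0,0,0,0,0,0,1,0,0,0,0,0,0,1]'

```text
clock: 7.6
eef_pos: [443.0, -42.7, 14.2]
eef_rot: [3.141, 0.0, 1.974]
wrist_force: [-1.0, 0.9, 1.1]
finger_gap: 45.4
finger_force: 24.9
```

Call:
jog_arm --rows '[0,0,1,0,0,0,1,0,0,3,0,0,0,1,0,0,4,0,0,0,1,2.24,-2.61,0,0,0,-0.02,1,2.24,-2.61,0,0,0,-0.02,1,2.24,-2.61,0,0,0,-0.02,1,2.24,-2.61,0,0,0,-0.02,1,2.24,-2.61,0,0,0,-0.02,1,2.24,-2.61,0,0,0,-0.02,1,2.24,-2.64,0,0,0,-0.02,1,0,0,0,0,0,0,1,0,0,0,0,0,0,1,0,0,0,0,0,0,1,0,0,0,0,0,0,1]'

```text
clock: 8.77
eef_pos: [599.4, -224.9, 94.6]
eef_rot: [-3.141, -0.0, 1.835]
wrist_force: [-0.0, -0.2, -0.9]
finger_gap: 45.9
finger_force: 24.9
```

```bash
python3 - <<'E'
from h import *
for i in range(5):
    im,d,m=grab("scene"); s=manip.read_state(); print(s["eef_pos"].round(1),s["eef_rot"].round(3),s["finger_gap"].round(1))
cv2.imwrite("pics/s2.png",im[200:320,300:460].repeat(4,0).repeat(4,1))
E
```

```text
Traceback (most recent call last):
AttributeError: 'float' object has no attribute 'round'
```

```bash
python3 - <<'E'
from h import *
S=[]
for i in range(5):
    im,d,m=grab("scene"); s=manip.read_state(); S.append(np.r_[s["eef_pos"],s["eef_rot"][2]])
print(np.mean(S,0),np.std(S,0))
cv2.imwrite("pics/s2.png",im[200:320,300:460].repeat(4,0).repeat(4,1))
E
```

```text
[ 599.66871972 -225.18311938   94.60507492    1.83446754] [0.05738609 0.16084875 0.11013521 0.00018684]
```

View pics/s2.png

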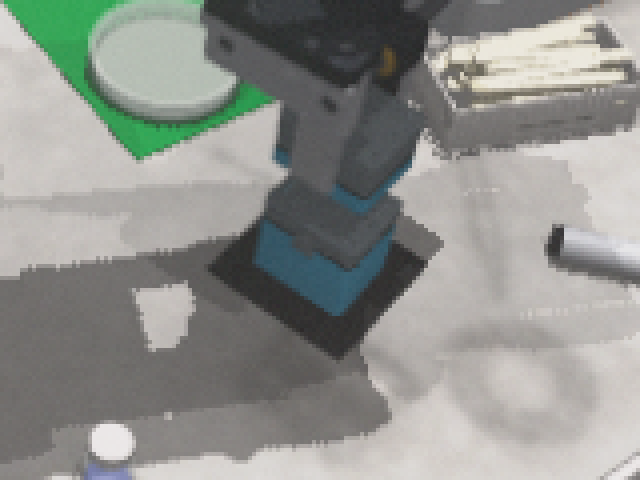

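The low cassette hangs directly over the tall one, with sides in line. I'm lowering it now.

Call:
jog_arm --rows '[0.02,-0.07,-1.2,0,0,0,1,0,0,-1.0,0,0,0,1,0,0,-0.4,0,0,0,1,0,0,-0.1,0,0,0,1,0,0,0,0,0,0,1,0,0,0,0,0,0,1,0,0,0,0,0,0,1]'

```text
clock: 9.65
eef_pos: [599.8, -226.4, 66.6]
eef_rot: [-3.141, -0.0, 1.834]
wrist_force: [-0.5, -0.2, 0.7]
finger_gap: 45.5
finger_force: 25.0
```

Call:
jog_arm --rows '[0,0,0,0,0,0,0,0,0,0,0,0,0,0,0,0,0,0,0,0,0,0,0,0,0,0,0,0,0,0,2,0,0,0,0,0,0,3,0,0,0,0.25,0,0,3,0,0,0,0.25,-1.33,2.31,0,0,0,-0.12,0.25,-1.33,2.31,0,0,0,-0.12,0.25,-1.33,2.31,0,0,0,-0.12,0.25,-1.33,2.31,0,0,0,-0.12,0.25,-1.33,2.31,0,0,0,-0.12,0.25,-1.33,2.31,0,0,0,-0.12,0.25,-1.33,2.31,0,0,0,-0.12,0.25,-1.33,2.31,0,0,0,-0.12,0.25,-1.33,2.31,0,0,0,-0.12,0.25,-1.33,2.31,0,0,0,-0.12,0.25,-1.33,2.31,0,0,0,-0.12,0.25,-1.33,2.31,0,0,0,-0.12,0.25,-1.33,2.31,0,0,0,-0.12,0.25]'

```text
clock: 11.32
eef_pos: [426.3, 74.8, 147.2]
eef_rot: [3.142, -0.0, 0.268]
wrist_force: [0.3, 1.1, -0.3]
finger_gap: 70.7
finger_force: 0.0
```

```bash
python3 look.py 600 -226 80 97; python3 -c "
from h import *
for i in range(3): grab('scene')
s=manip.read_state();print(s['eef_pos'],s['eef_rot'],s['finger_gap'])"
```

```text
top 508 [ 599.  -225.3] [45.6 53.4] 0.25
scene 571 [ 598.  -227.8] [46.9 52.7] 0.245
[427.44827199  73.63145164 147.32241633] [ 3.14138280e+00 -5.15350335e-04  2.76707994e-01] 70.6075503748878
```

Call:
jog_arm --rows '[0,0.06,-3,0,0,0,0.25,0,0,-3,0,0,0,0.25,0,0,-3,0,0,0,0.25,0,0,-2.5,0,0,0,0.25,0,0,-1.3,0,0,0,0.25,0,0,-0.7,0,0,0,0.25,0,0,-0.25,0,0,0,0.25,0,0,0,0,0,0,0.25,0,0,0,0,0,0,0.25,0,0,0,0,0,0,1,0,0,0,0,0,0,1,0,0,0,0,0,0,1,0,0,0,0,0,0,1,0,0,0,0,0,0,1,0,0,0,0,0,0,1,0,0,0,0,0,0,1]'

```text
clock: 12.9
eef_pos: [427.2, 74.5, 9.8]
eef_rot: [3.142, -0.0, 0.274]
wrist_force: [-1.1, -0.2, 4.0]
finger_gap: 40.1
finger_force: 25.0
```

Call:
jog_arm --rows '[0,0,1,0,0,0,1,0,0,3,0,0,0,1,0,0,3,0,0,0,1,1.05,-3.58,0,0,0,0,1,1.05,-3.58,0,0,0,0,1,1.05,-3.58,0,0,0,0,1,1.05,-3.58,0,0,0,0,1,1.05,-3.58,0,0,0,0,1,1.05,-3.58,0,0,0,0,1,1.05,-3.58,0,0,0,0,1,1.05,-3.58,0,0,0,0,1,1.05,-3.58,0,0,0,0,1,0,0,0,0,0,0,1,0,0,0,0,0,0,1,0,0,0,0,0,0,1,0,0,0,0,0,0,1]'

```text
clock: 14.23
eef_pos: [521.4, -246.6, 79.9]
eef_rot: [-3.141, 0.0, 0.275]
wrist_force: [0.5, 0.2, 0.2]
finger_gap: 40.0
finger_force: 25.0
```

```bash
python3 - <<'E'
from h import *
im,d,m=grab("scene"); cv2.imwrite("pics/s3.png",im[200:350,260:460].repeat(4,0).repeat(4,1))
s=manip.read_state();print(s['eef_pos'],s['eef_rot'],s['finger_gap'])
E
```

```text
[ 521.52218536 -246.6147019    79.97842141] [-3.14143967e+00  6.04850293e-05  2.75051365e-01] 40.26130571593328
```

View pics/s3.png

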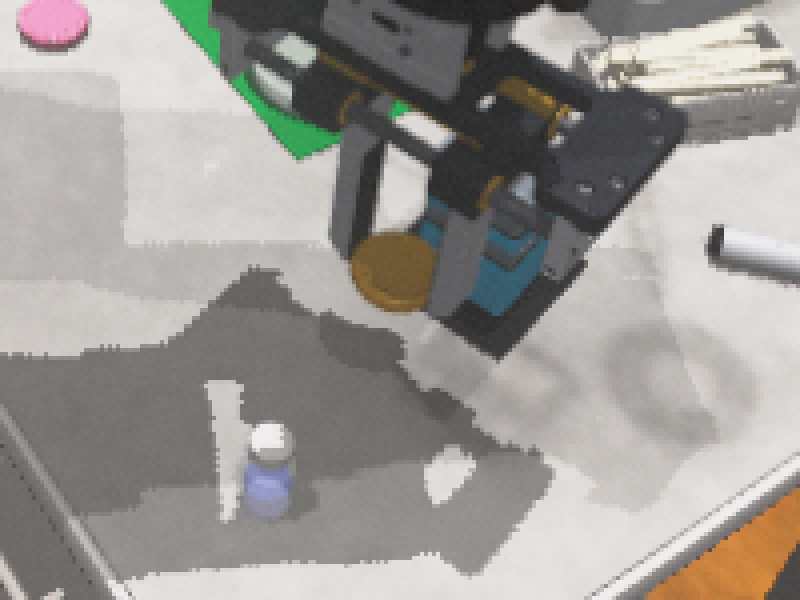

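The tin is level in the jaws, in front of the mat.

Call:
jog_arm --rows '[0,-0.04,-2,0,0,0,1,0,0,-2,0,0,0,1,0,0,-1.5,0,0,0,1,0,0,-1,0,0,0,1,0,0,-0.4,0,0,0,1,0,0,-0.12,0,0,0,1,0,0,0,0,0,0,1,0,0,0,0,0,0,1]'

```text
clock: 14.95
eef_pos: [522.0, -248.2, 10.3]
eef_rot: [3.141, -0.001, 0.274]
wrist_force: [-0.1, 0.4, -0.6]
finger_gap: 40.4
finger_force: 25.0
```

Call:
jog_arm --rows '[0,0,0,0,0,0,0.25,0,0,0,0,0,0,0.25,0,0,0,0,0,0,0.25,0,0,0,0,0,0,0.25,0,0,1,0,0,0,0.25,0,0,4,0,0,0,0.25,0,0,4,0,0,0,0.25,0,0,3,0,0,0,0.4,-0.79,-0.24,0,0,0,0.113,0.4,-0.79,-0.24,0,0,0,0.113,0.4,-0.79,-0.24,0,0,0,0.113,0.4,-0.79,-0.24,0,0,0,0.113,0.4,-0.79,-0.24,0,0,0,0.113,0.4,-0.79,-0.24,0,0,0,0.113,0.4,-0.79,-0.24,0,0,0,0.113,0.4,-0.79,-0.24,0,0,0,0.113,0.4,-0.79,-0.24,0,0,0,0.113,0.4,-0.79,-0.24,0,0,0,0.113,0.4,-0.79,-0.24,0,0,0,0.113,0.4,0,0,0,0,0,0,0.4]'

```text
clock: 16.62
eef_pos: [433.9, -274.8, 130.2]
eef_rot: [3.141, 0.0, 1.522]
wrist_force: [0.1, 0.4, 0.1]
finger_gap: 56.5
finger_force: 0.0
```

```bash
python3 - <<'E'
from h import *
for n in ("scene","top"):
    im,d,m=grab(n);P=cloud(im,d,m);Z=P[...,2];b,g,r=[im[...,i].astype(int) for i in range(3)]
    s=(np.hypot(P[...,0]-521,P[...,1]+247)<40)&(r>b+40)&(Z>5)&(Z<16)
    if s.sum()>5: print(n,"tin",s.sum(),rect(P[s]),np.median(Z[s]))
    s=(np.hypot(P[...,0]-435,P[...,1]+275)<25)&(Z>8)&(Z<55)&(b>r+10)
    if s.sum()>5: print(n,"vial body",s.sum(),rect(P[s]))
    if n=="scene": cv2.imwrite("pics/s4.png",im[200:350,260:460].repeat(4,0).repeat(4,1))
s=manip.read_state();print(s['eef_pos'],s['eef_rot'],s['finger_gap'])
E
```

```text
scene tin 330 (array([ 519.8, -250.6]), array([40.4, 39.1]), np.float64(0.29)) 9.42528002354246
scene vial body 126 (array([ 429.1, -283.2]), array([ 7.8, 19.8]), np.float64(0.882))
top tin 238 (array([ 520.8, -247.8]), array([38.5, 40.4]), np.float64(0.049)) 10.042667890276721
top vial body 48 (array([ 434. , -267.3]), array([21. ,  9.9]), np.float64(0.288))
[ 434.91057398 -274.63210725  130.1484388 ] [3.14080354e+00 4.44942891e-04 1.51229253e+00] 56.15838569649386
```

View pics/s4.png

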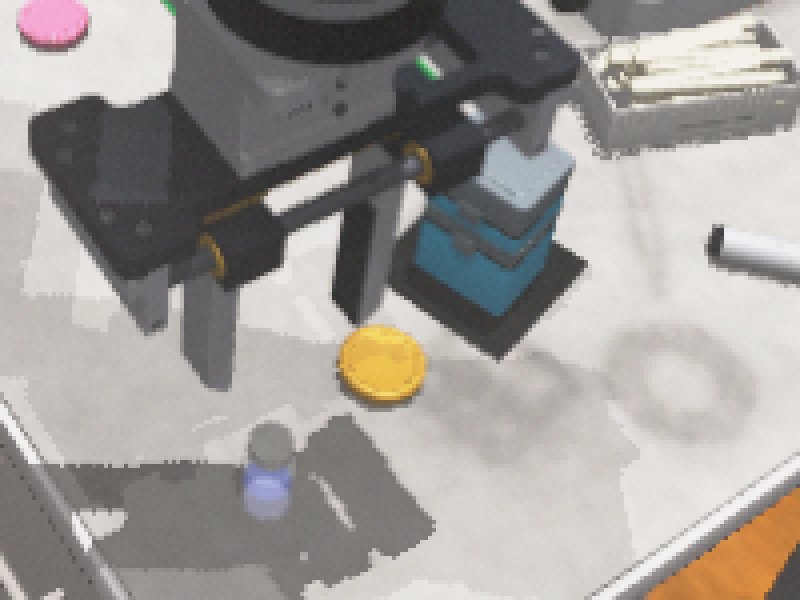

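The tin lies in front of the mat and the stack is neat. The vial is directly below the open jaws.

Call:
jog_arm --rows '[0,0,-3,0,0,0,0.4,0,0,-3,0,0,0,0.4,0,0,-2.5,0,0,0,0.4,0,0,-1.5,0,0,0,0.4,0,0,-1,0,0,0,0.4,0,0,-0.5,0,0,0,0.4,0,0,0,0,0,0,0.4,0,0,0,0,0,0,1,0,0,0,0,0,0,1,0,0,0,0,0,0,1,0,0,0,0,0,0,1,0,0,0,0,0,0,1,0,0,0,0,0,0,1,0,0,0,0,0,0,1,0,0,0,0,0,0,1]' --newtons 15

```text
clock: 17.97
eef_pos: [434.8, -274.6, 14.7]
eef_rot: [3.141, 0.0, 1.517]
wrist_force: [-0.8, 0.5, 4.4]
finger_gap: 22.1
finger_force: 15.0
```

Call:
jog_arm --rows '[0,0,1,0,0,0,1,0,0,3,0,0,0,1,0,0,4,0,0,0,1,0,0,4,0,0,0,1,1.9,2.86,0,0,0,0,1,1.9,2.86,0,0,0,0,1,1.9,2.86,0,0,0,0,1,1.9,2.86,0,0,0,0,1,1.9,2.86,0,0,0,0,1,1.9,2.86,0,0,0,0,1,1.9,2.86,0,0,0,0,1,1.9,2.86,0,0,0,0,1,1.9,2.86,0,0,0,0,1,1.9,2.86,0,0,0,0,1,0,0,-3,0,0,0,1,0,0,-3,0,0,0,1,0,0,0,0,0,0,1,0,0,0,0,0,0,1,0,0,0,0,0,0,1]'

```text
clock: 19.55
eef_pos: [625.3, 11.2, 76.5]
eef_rot: [3.14, -0.0, 1.516]
wrist_force: [1.1, -0.3, -0.2]
finger_gap: 22.5
finger_force: 15.0
```

```bash
python3 - <<'E'
from h import *
im,d,m=grab("scene"); cv2.imwrite("pics/s5.png",im[110:260,240:440].repeat(4,0).repeat(4,1))
s=manip.read_state();print(s['eef_pos'],s['eef_rot'],s['finger_gap'])
E
```

```text
[625.56820483  11.11784371  76.86072288] [ 3.13876172e+00 -4.30736865e-05  1.51628798e+00] 22.405883020505133
```

View pics/s5.png

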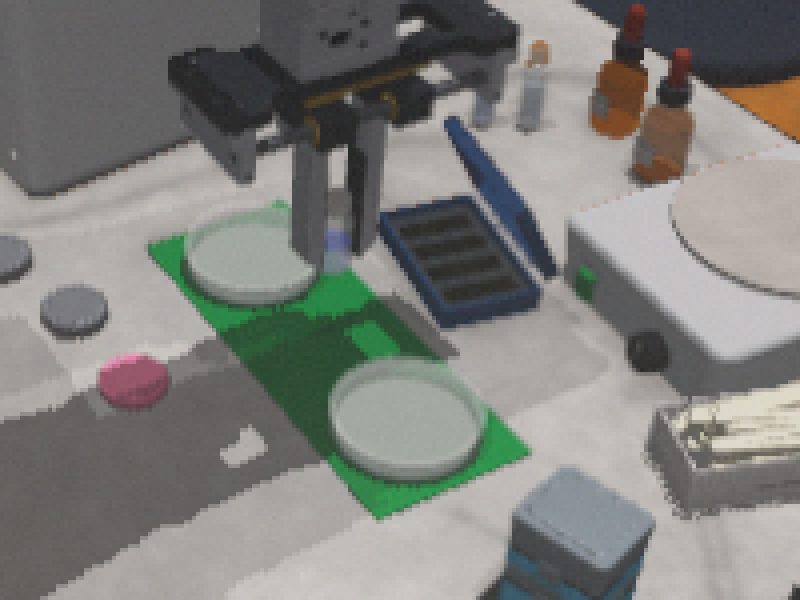

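The vial is upright in the jaws, midway between the dishes. The open blue box's lid is nearby, so I'm checking its clearance to the gripper body.

```bash
python3 - <<'E'
from h import *
for n in("top","scene"):
    f=np.load(f"/tmp/{n}.npz");P=cloud(f["im"],f["d"],manip.camera_model(n)).reshape(-1,3)
    for lo,hi in((640,680),(680,700),(700,715),(715,730),(730,760),(760,800)):
        s=(P[:,0]>lo)&(P[:,0]<hi)&(abs(P[:,1]-11)<65)&(P[:,2]<200); print(n,lo,hi,np.nanpercentile(P[s,2],99.5).round(1))
E
```

```text
top 640 680 20.1
top 680 700 19.8
top 700 715 19.5
top 715 730 80.2
top 730 760 86.0
top 760 800 78.2
scene 640 680 17.7
scene 680 700 17.9
scene 700 715 18.2
scene 715 730 81.0
scene 730 760 84.2
scene 760 800 59.0
```

Call:
jog_arm --rows '[0,0,-2,0,0,0,1,0,0,-2,0,0,0,1,0,0,-1.2,0,0,0,1,0,0,-0.6,0,0,0,1,0,0,-0.15,0,0,0,1,0,0,0,0,0,0,1,0,0,0,0,0,0,1]'

```text
clock: 20.18
eef_pos: [625.3, 11.3, 16.1]
eef_rot: [3.14, -0.0, 1.517]
wrist_force: [0.2, -0.1, -0.0]
finger_gap: 22.4
finger_force: 15.0
```

Call:
jog_arm --rows '[0,0,-0.04,0,0,0,1,0,0,0,0,0,0,1,0,0,0,0,0,0,0.4,0,0,0,0,0,0,0.4,0,0,0,0,0,0,0.4,0,0,0,0,0,0,0.4,0,0,0,0,0,0,0.4,0,0,1,0,0,0,0.4,0,0,3,0,0,0,0.4,0,0,4,0,0,0,0.4,0,0,4,0,0,0,0.4,0,0,2,0,0,0,0.4,-3,0,0,0,0,0,0.4,-3,0,0,0,0,0,0.4,-3,0,0,0,0,0,0.4,-3,0,0,0,0,0,0.4,-3,0,0,0,0,0,0.4,-3,0,0,0,0,0,0.4,0,0,0,0,0,0,0.4]'

```text
clock: 21.77
eef_pos: [440.9, 11.7, 155.0]
eef_rot: [-3.141, 0.0, 1.517]
wrist_force: [0.6, -0.3, 0.9]
finger_gap: 56.2
finger_force: 0.0
```

```bash
python3 - <<'E'
from h import *
im,d,m=grab("scene"); cv2.imwrite("pics/s6.png",cv2.resize(im[100:370,180:540],(800,600)))
P=cloud(im,d,m).reshape(-1,3)
for k,x,y,a,b,r in (("vial",625,11.5,42,58,18),("low",600,-226,80,97,50)):
    s=(np.hypot(P[:,0]-x,P[:,1]-y)<r)&(P[:,2]>a)&(P[:,2]<b); print(k,s.sum(),rect(P[s]),np.nanmedian(P[s,2]))
E
```

```text
vial 51 (array([622.4,   7.7]), array([19.3, 16.8]), np.float64(0.527)) 48.61905978800854
low 565 (array([ 598.6, -227.5]), array([46.9, 52.8]), np.float64(0.234)) 86.85097943902578
```

View pics/s6.png

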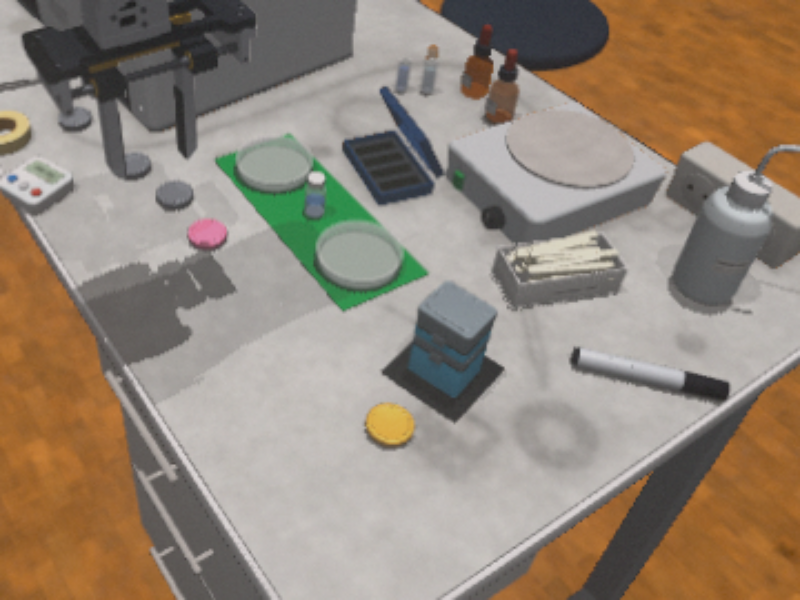

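Everything stands as required: the vial is at (316,195) between the dishes, the stack at (452,335) on the mat, and the tin at (389,424) in front of it. I'm handing in.

```bash
python3 -c "
from cell import manip
print(manip.sign_off())"
```

```text
the job is handed in; nothing more can be done
None
```

The job is handed in at about 22 s on the robot's clock: by the last camera views the cassettes are stacked square on the mat, the tin lies about 2 cm in front of it, and the vial stands within about 5 mm of midway between the dishes; no verdict came back from the hand-in.

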